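# Slide the display plank out to the marker and hold it level

## Robot

A 7-joint arm with a two-finger parallel gripper is mounted at the origin on the work surface. World frame = base frame: x ahead of the robot, y to its left, z up, the work surface at z = 0. Lengths are in m, angles in rad, forces in N, time in s.
With the tool pointing down it reaches from about 0.35 to 0.9 m from the base axis. Payload 7.2 kg.
Tool frame: the origin (TCP) lies on the centre line of the jaws, within the pads' length; the fingertips stand 8 mm ahead of it and the grasp point (between the pads) lies 11 mm behind it; z points along the fingers, y is the line along which they close (so a half turn about z gives the same grasp; the last joint's range is limited). The gripper opens to 85 mm and grips with 20 to 120 N. Pads are 22 mm wide; open, the fingers measure 114 mm over their backs; the gripper's body (76 mm by 85 mm) begins 54 mm behind the grasp point. The pads swing forward as they close: fully open they stand 13 mm farther back than shut.
Start: joints at [1.276, 0.411, -0.013, 1.596, 0.006, 1.134, -0.082], TCP at [0.141, -0.609, 0.239] pointing down, gripper open.
Joint ranges: [-2.95, 2.95], [-0.29, 1.99], [-1.47, 1.44], [0.14, 2.54], [-1.03, 4.17], [0.13, 1.85], [-2.86, 2.86]. Speed limits (rad/s): [2.39, 2.39, 3.01, 3.01, 3.14, 3.14, 3.14].

## Interface

Orientations are given as a unit quaternion [x, y, z, w].
In Python, from workcell import manip gives the robot as it stands.
- The arm moves only by the tool drive_tool, never from a script. Its arguments are lists of equal length, an entry for each row: "rot": the turn, a rotation vector about the world's x, y, z in degrees, a list of three; "translation": the shift along the world's x, y, z in cm, a list of three; "hand": the finger opening in cm, from 0 to 8.54. A call has exactly 5 rows; each row shifts and turns the commanded pose from where the row before left it; what a row does not reach is not made up. A row lasts 1/8 s, in which the tool goes at most 62.5 mm and 10.7 degrees, less where a joint would pass 70% of its speed; a pose out of reach is approached as far as the arm can. A call is refused whole if a number of a shift passes 6.25 or a number of a turn 10.7, either way. A call with a gripper value outside its range is refused whole. The fingers move at their own pace and stop on an object; the grip force is fixed at half the most. Time passes only in rows, so rows that do not move let the fingers close, or fill a call up. It gives the time, the measured TCP pose, the force, the opening and the grip force at its end, in the units of the state.
- manip.state(): the state, without advancing time (a new reading comes with each control period).
- manip.get_image(name): name is "scene" or "top"; returns the picture (384x512x3 uint8, red, green, blue); there is no depth.
- manip.camera_info(name): a dict with "mtx" (3x3 intrinsics, pixels), "position" and "orientation" of the camera in the world. Camera axes: x right, y up, looking along -z (the intrinsics and any distortion apply to the point x, -y, -z); pixel columns grow to the right and rows downward; lengths in m; the calibration is good to about 2 mm. A picture is of the moment at which its call begins. camera_info takes no time and is no camera call.
- manip.sign_off(): hands the job in; it is judged then, once.
Trained networks look in the newest picture that a camera, given by its name, has taken for a name from the list of things; names that differ only in an ending like _2 or _b are one class to them, and where a whole thing is asked for, a point or a joint stands for the part that bears it (a point fixed in the world has none). Each returns a list of dicts, best first, with "confidence" (0 to 1); they miss things now and then, are a little off and sometimes report something else, mostly with a low value. They report only what shows in the picture. A call takes as long as a camera call. They do not tell look-alikes from the thing itself.
- manip.look_for(camera, target): "centre" ([x, y, z] in m, in world coordinates, good to about 4 mm: the middle of the surface that is visible of it).
- manip.landmark_of(camera, target): "centre" ([x, y, z] in m, in world coordinates, good to about 4 mm: a listed point, or the origin of a listed thing).
The state is a dict: "clock": time; "q": joint angles; "qvel": joint speeds; "effort": joint torques, N m; "tool_pos": TCP position; "ee_rot": TCP orientation; "force": force on the tool from outside, world axes, zero at the start; "moment": the same for the moment, N m; "width": opening from 0.0 (shut) to 1.0 (fully open); "gripper_force": force on a finger pad.
Only numpy, scipy, OpenCV 4.12 (cv2) and the standard library are available. Lean on these libraries where they do the work, as an engineer would, in place of code of your own. Each camera call takes 0.05 s, during which the arm holds its last target. There are 200 camera calls.

## Task

Slide the loaded shelf plank straight out over the end of its low stand until its outer end is level with the upright marker pin beside it, so that a leg can be put under that end next. Keep the plank lying flat on the stand all the way, with the pot and the little dish still standing on it, and leave everything else on the table where it is. The loaded plank tips once it is far out, so do not let go: finish while still holding it down level.

Things in the scene. Friction and masses are not known exactly. Their poses are not given: they have to be found in the camera images.
- stand: Low display stand, fixed: plywood top 280 x 120 mm on four white steel legs, top face 90 mm above the table. Origin on the table under the middle of the top; x is level, runs along the 280 mm length and points outward, the way the plank is to slide (to the robot's left, within about 20 degrees); z is up. The outer edge of its top is at x = +140 mm.
- plank: Loose wooden plank, 300 x 90 x 12 mm, about 0.26 kg, lying along the stand (within 2 degrees). Origin at the centre of its underside; x points along it to the outer end, z up. Its outer end starts 15 to 35 mm beyond the stand's edge. Loaded with the pot it tips over the edge when more than about 95 to 120 mm overhangs, unless its tail is held.
- plank_end (a point): Middle of the top edge of the plank's outer end (150 mm outward from the plank's origin, 12 mm above its underside).
- plank_backboard (a point): Centre of the upright backboard across the plank's tail (inner end): 20 mm thick along the plank, 90 mm wide across it, 45 mm high above the plank's top face; can be gripped from above across its 20 mm thickness. This point is 22.5 mm above the plank's top face and 22.5 mm below the backboard's top. Axes as the plank's.
- marker: Upright steel marker pin (8 mm diameter, ball on top, 162 mm high, round foot 44 mm across) fixed to the table, its axis 80 mm from the stand's middle line, on the side away from the robot, 145 to 175 mm beyond the stand's outer edge. Origin on its axis at table height; x points outward like the stand's, z up. The plank's end is at the mark at x = 0 in this frame, in line with the pin's axis.
- pot_center (a point): Centre, half-way up, of a round closed terracotta pot, 68 mm across and 60 mm high, standing loose on the plank 45 to 65 mm from its outer end. Its weight differs from time to time (about 0.28 to 0.46 kg).
- dish: Loose dark horn dish, 52 mm across, 14 mm high, standing near the plank's middle, riding along on it. Origin at its foot.
- antler: Loose forked antler piece, 100 mm long, 22 mm thick, lying on the table near the stand's outer end, below the plank's path. Origin under its middle. Leave it alone.
- slice: Loose pale bone slice, 48 mm across, 12 mm thick, on the table on the robot's side of the stand. Leave it alone.
- button: Loose dark horn slice, 38 mm across, 12 mm thick, on the table on the far side of the stand. Leave it alone.
- tine: Loose larger forked antler piece, 150 mm long, 24 mm thick, on the table to the left. Leave it alone.
- beaker: Loose dark horn beaker, 70 mm across, 100 mm high, on the table to the right. Origin at its foot. Leave it alone.
Not all that is in view belongs to the job. Several things look just like the marker: the one meant starts farthest from the robot's base.

How it is judged:
By the outcome, as a careful person would: the job done as asked, in the order asked, and still so for the second after the job is handed in, while the arm keeps its last pose, push and grip.
It also fails if it takes over 38 s, if anything falls off the work surface, if the arm or the gripper's body presses on something with over 40 N, if the wrist force passes 120 N, or if a joint passes its speed limit or range.

## Working session

There is one attempt and no reset: what is moved stays moved. The work goes in short steps, Python scripts to look and compute and a tool call to move; the robot and the scene stay as the last step left them, time stands still between calls to the robot, and variables do not carry over. Pictures are saved under pics/ and viewed, at most 10 in all, crops included, and the job is handed in when it is done.

Besides the shell and the picture viewer there is one more tool, called after "Emit:" as name(argument=value, ...), one argument or row to a line, values as JSON. drive_tool: Moves the arm, as the interface text tells. Its arguments: {"type":"object","properties":{"rot":{"type":"array","items":{"type":"array","items":{"type":"number"}}},"translation":{"type":"array","items":{"type":"array","items":{"type":"number"}}},"hand":{"type":"array","items":{"type":"number"}}},"required":["rot","translation","hand"]}

```bash
mkdir -p pics
cat > h.py <<'E'
from workcell import manip
import numpy as np, cv2
from scipy.spatial.transform import Rotation as R
def proj(cam,p):
    c=manip.camera_info(cam); q=R.from_quat(c["orientation"]).inv().apply(np.array(p)-c["position"])
    v=np.array(c["mtx"])@[q[0],-q[1],-q[2]]; return (v[:2]/v[2]).round(0)
def ray(cam,u,v,z):
    c=manip.camera_info(cam); d=np.linalg.inv(np.array(c["mtx"]))@[u,v,1]
    d=R.from_quat(c["orientation"]).apply([d[0],-d[1],-d[2]]); p=np.array(c["position"])
    return p+d*(z-p[2])/d[2]
E
python3 - <<'E'
from h import *
for c in("scene","top"):
    cv2.imwrite(f"pics/{c}0.png",manip.get_image(c)[:,:,::-1]); i=manip.camera_info(c); print(c,i)
    for t in("plank_end","plank_backboard","marker","pot_center","stand","plank","dish"):
        for r in manip.landmark_of(c,t)[:5]: print(t,np.round(r["centre"],4),round(r["confidence"],2),proj(c,r["centre"]))
s=manip.state();print(s)
E
```

```text
scene {'mtx': array([[391.21904874,   0.        , 252.21049089],
       [  0.        , 391.21904874, 192.22169539],
       [  0.        ,   0.        ,   1.        ]]), 'position': array([1.302472  , 0.7037837 , 0.85049323]), 'orientation': array([0.18234384, 0.41839271, 0.81477506, 0.35754701])}
plank_end [0.6612 0.0677 0.102 ] 0.8 [242. 219.]
plank_backboard [ 0.5714 -0.2121  0.1245] 0.71 [202. 168.]
marker [ 6.339e-01  3.518e-01 -2.000e-04] 0.79 [323. 287.]
marker [ 0.5275  0.2384 -0.0035] 0.75 [312. 249.]
marker [ 0.6667  0.2775 -0.0018] 0.73 [294. 280.]
marker [7.833e-01 1.529e-01 1.000e-04] 0.7 [234. 280.]
pot_center [0.6457 0.0007 0.134 ] 0.57 [229. 200.]
pot_center [ 0.6281 -0.0868  0.1078] 0.41 [214. 193.]
stand [ 0.6082 -0.0887 -0.0011] 0.72 [220. 216.]
plank [ 0.6119 -0.0742  0.0911] 0.79 [221. 196.]
dish [ 0.6267 -0.0868  0.1058] 0.67 [215. 193.]
top {'mtx': array([[443.49124471,   0.        , 251.54730345],
       [  0.        , 443.49124471, 186.72426526],
       [  0.        ,   0.        ,   1.        ]]), 'position': array([ 0.47683032, -0.03921083,  1.31761883]), 'o
[... 632 characters left out ...]
52.]
{'clock': 0.8, 'q': array([ 1.27579375,  0.41107355, -0.01269356,  1.59622461,  0.00558639,
        1.13432502, -0.08221617]), 'qvel': array([ 0.00102835,  0.00069903, -0.00012049, -0.00084189, -0.00043583,
       -0.00115813,  0.00037085]), 'effort': array([-8.19240995e-05, -6.00353765e+01,  6.81245886e-01, -2.99733603e+01,
        1.39192669e-02,  1.88636062e-03,  2.78210700e-05]), 'tool_pos': array([ 0.14052334, -0.60897933,  0.23930391]), 'ee_rot': array([9.93578001e-01, 1.13149266e-01, 5.13613338e-06, 1.52170105e-06]), 'force': array([ 1.01134267, -0.1471046 , -0.39355311]), 'moment': array([ 0.01508777, -0.02036273, -0.00331264]), 'gripper_force': 0.0, 'width': 1.0033919772509463}
```

View pics/scene0.png

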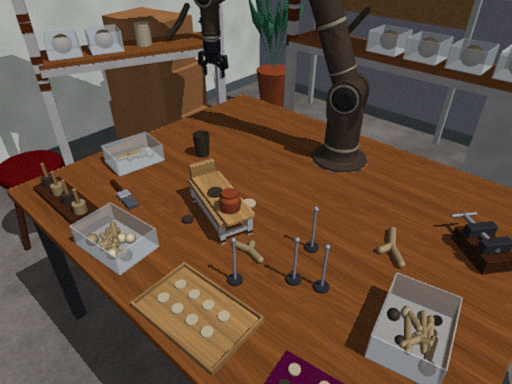

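View pics/top0.png

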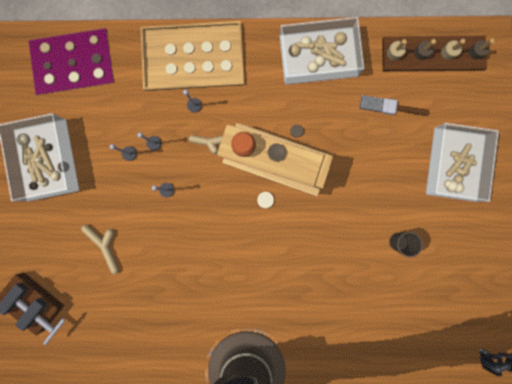

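Run:
```python
from h import *
t=cv2.imread("pics/top0.png"); cv2.imwrite("pics/crop1.png",cv2.resize(t[80:230,130:360],None,fx=3.4,fy=3.4,interpolation=cv2.INTER_CUBIC))
```

```text
(no output)
```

View pics/crop1.png

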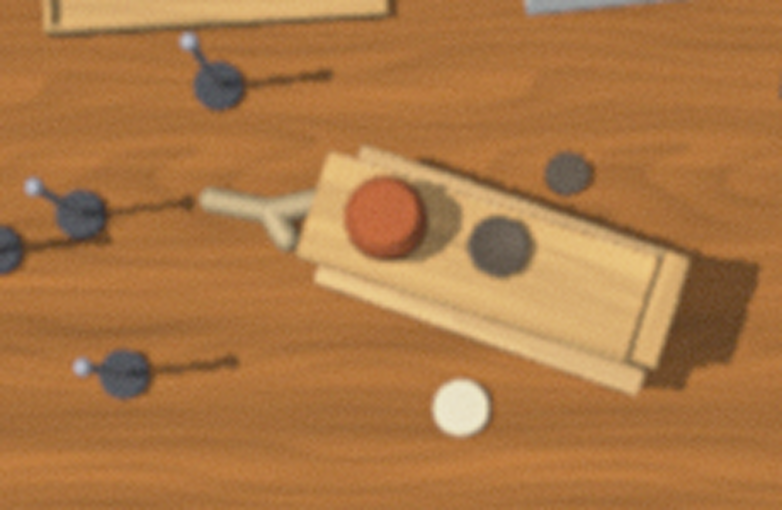

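Pictures: the loaded plank runs from its pot end (top px ~221,142) to its backboard (323,172). Pins that could be the marker, top px: (194,105), (153,142), (129,153) and (166,190). I choose (194,105): it is the farthest from the base (0.80 m against at most 0.73 m), and it is on the far side of the stand's line. The crop confirms this.

Run:
```python
from h import *
f=lambda u,v,z: ray("top",130+u/3.4,80+v/3.4,z)[:2]
P={}
P["stand near"]=(f(315,282,.09),f(637,394,.09)); P["stand far"]=(f(362,147,.09),f(688,250,.09))
P["plank near"]=(f(298,257,.102),f(630,362,.102)); P["plank far"]=(f(331,153,.102),f(662,254,.102))
P["bb top outer"]=(f(662,252,.147),f(630,362,.147));P["bb top in"]=(f(690,258,.147),f(656,370,.147))
for k,(a,b) in P.items(): d=a-b; print(k,a.round(4),b.round(4),np.linalg.norm(d).round(4),"yaw from +y to +x",np.degrees(np.arctan2(d[0],d[1])).round(2))
print("pin foot",f(219,85,.004),"ball",f(189,41,.158))
acc={}
for i in range(6):
  for c in("scene","top"):
    manip.get_image(c)
    for t in("plank_end","plank_backboard","stand","plank"):
      r=manip.landmark_of(c,t)
      if r and r[0]["confidence"]>.4: acc.setdefault(t,[]).append(r[0]["centre"])
    for r in manip.landmark_of(c,"marker"):
      if r["centre"][0]>.73: acc.setdefault("marker",[]).append(r["centre"])
for k,v in acc.items(): print(k,np.median(v,0).round(4),np.std(v,0).round(4),len(v))
print(manip.state()["clock"])
```

```text
stand near [0.5995 0.0618] [ 0.5068 -0.2001] 0.2777 yaw from +y to +x 19.5
stand far [0.7105 0.0231] [ 0.6241 -0.2428] 0.2795 yaw from +y to +x 18.02
plank near [0.6187 0.0746] [ 0.5323 -0.1931] 0.2813 yaw from +y to +x 17.89
plank far [0.7035 0.0477] [ 0.6195 -0.2198] 0.2804 yaw from +y to +x 17.43
bb top outer [ 0.6158 -0.2131] [ 0.5303 -0.1874] 0.0893 yaw from +y to +x 106.72
bb top in [ 0.611  -0.2348] [ 0.524  -0.2075] 0.0912 yaw from +y to +x 107.43
pin foot [0.78282093 0.1534663 ] ball [0.78175465 0.15439749]
plank_end [0.6591 0.0654 0.1033] [0.0029 0.0021 0.0013] 11
plank_backboard [ 0.5722 -0.2116  0.1244] [0.0021 0.0011 0.0014] 12
stand [ 0.6081 -0.0886 -0.0014] [0.0015 0.0014 0.0021] 12
plank [ 0.6143 -0.0753  0.0916] [0.0017 0.0026 0.0015] 11
marker [0.7822 0.1539 0.    ] [0.0019 0.0025 0.0018] 12
4.4
```

Emit:
drive_tool(
  rot=[
    [0,0,-6.1],
    [0,0,-6.1],
    [0,0,-6.1],
    [0,0,-6.1],
    [0,0,-6.1],
  ],
  translation=[
    [3,2.8,0],
    [4.3,4,0],
    [4.3,4,0],
    [4.3,4,0],
    [4.3,4,0],
  ],
  hand=[8,8,8,8,8],
)

```text
clock: 5.03
tool_pos: [0.3438, -0.4197, 0.2396]
ee_rot: [0.988, -0.154, 0.0, 0.0]
force: [1.2, -1.0, -0.1]
width: 0.938
gripper_force: 0.0
```

Emit:
drive_tool(
  rot=[
    [0,0,0],
    [0,0,0],
    [0,0,0],
    [0,0,0],
    [0,0,0],
  ],
  translation=[
    [4.3,4,0],
    [4.3,4,0],
    [4.3,4,0],
    [4.3,4,0],
    [3,2.8,0],
  ],
  hand=[7,7,6,6,6],
)

```text
clock: 5.65
tool_pos: [0.5465, -0.2303, 0.2394]
ee_rot: [0.989, -0.151, 0.0, -0.0]
force: [1.1, -0.4, 0.9]
width: 0.702
gripper_force: 0.0
```

Emit:
drive_tool(
  rot=[
    [0,0,0],
    [0,0,0],
    [0,0,0],
    [0,0,0],
    [0,0,0],
  ],
  translation=[
    [1.6,1.3,0],
    [1.0,0.9,0],
    [0,0,-2.5],
    [0,0,-2.5],
    [0,0,0],
  ],
  hand=[6,6,6,6,6],
)

```text
clock: 6.28
tool_pos: [0.5685, -0.2123, 0.1876]
ee_rot: [0.988, -0.153, -0.002, 0.0]
force: [-0.5, -0.9, 0.7]
width: 0.703
gripper_force: 0.0
```

Run:
```python
from h import *
t=manip.get_image("top")[:,:,::-1]; s=manip.get_image("scene")[:,:,::-1]
st=manip.state(); p=st["tool_pos"]; print(p,st["ee_rot"],st["width"],st["force"]); x,y=proj("scene",p).astype(int)
a=cv2.resize(t[110:220,200:370],(400,259)); 
b=cv2.resize(s[120:250,150:290],(400,371))
cv2.imwrite("pics/c2.png",np.vstack([cv2.resize(t[100:220,210:370],(560,420))[:300],cv2.resize(s[120:250,150:290],(560,520))[:300]]))
```

```text
[ 0.5702805  -0.21219186  0.19000299] [ 9.88225616e-01 -1.53003421e-01  1.12716466e-04  2.69246464e-04] 0.7018827853680556 [ 0.02586228 -0.59107506 -0.04625164]
```

View pics/c2.png

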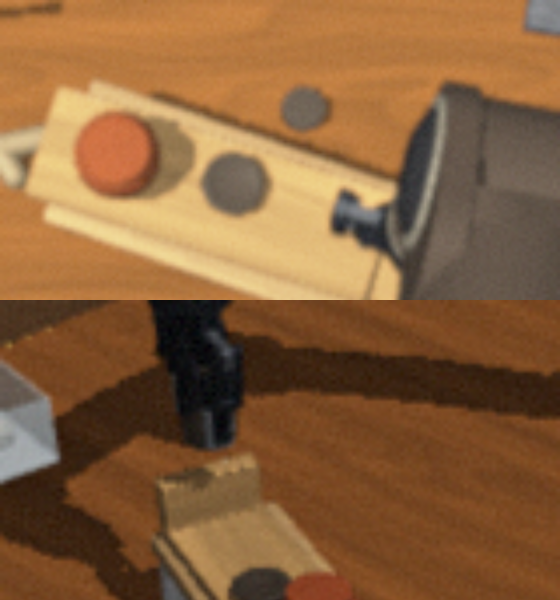

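The gripper is open above the backboard (top px ~323,172), squared with the plank. Now I go down and grip.

Emit:
drive_tool(
  rot=[
    [0,0,0],
    [0,0,0],
    [0,0,0],
    [0,0,0],
    [0,0,0],
  ],
  translation=[
    [0,0,-2.4],
    [0,0,-2.4],
    [0,0,-1.6],
    [0,0,-0.8],
    [0,0,0],
  ],
  hand=[6,6,6,6,6],
)

```text
clock: 7.0
tool_pos: [0.5706, -0.2111, 0.1174]
ee_rot: [0.988, -0.152, -0.0, 0.0]
force: [0.6, -0.1, 0.4]
width: 0.703
gripper_force: 0.0
```

Emit:
drive_tool(
  rot=[
    [0,0,0],
    [0,0,0],
    [0,0,0],
    [0,0,0],
    [0,0,0],
  ],
  translation=[
    [0,0,0],
    [0,0,0],
    [0,0,0],
    [0,0,0],
    [0,0,0],
  ],
  hand=[5,4,3,2.4,1.5],
)

```text
clock: 7.62
tool_pos: [0.571, -0.211, 0.1176]
ee_rot: [0.988, -0.152, 0.001, -0.0]
force: [0.1, 0.5, 2.2]
width: 0.224
gripper_force: 59.2
```

Emit:
drive_tool(
  rot=[
    [0,0,0],
    [0,0,0],
    [0,0,0],
    [0,0,0],
    [0,0,0],
  ],
  translation=[
    [0,0,0],
    [0,0,0],
    [0,0,0],
    [0,0,0],
    [0,0,0],
  ],
  hand=[0.5,0.5,0.5,0.5,0.5],
)

```text
clock: 8.25
tool_pos: [0.571, -0.211, 0.1176]
ee_rot: [0.988, -0.152, 0.0, 0.0]
force: [2.5, 0.2, 4.3]
width: 0.229
gripper_force: 59.3
```

Emit:
drive_tool(
  rot=[
    [0,0,0],
    [0,0,0],
    [0,0,0],
    [0,0,0],
    [0,0,0],
  ],
  translation=[
    [0,0,-0.05],
    [0,0,-0.05],
    [0,0,0],
    [0.06,0.19,0],
    [0.1,0.28,0],
  ],
  hand=[0.5,0.5,0.5,0.5,0.5],
)

```text
clock: 8.88
tool_pos: [0.5715, -0.2099, 0.1175]
ee_rot: [0.988, -0.153, 0.0, 0.002]
force: [-2.8, -9.4, 11.0]
width: 0.225
gripper_force: 59.6
```

Emit:
drive_tool(
  rot=[
    [0,0,0],
    [0,0,0],
    [0,0,0],
    [0,0,0],
    [0,0,0],
  ],
  translation=[
    [0.13,0.38,0],
    [0.16,0.47,0],
    [0.16,0.47,0],
    [0.16,0.47,0],
    [0.16,0.47,0],
  ],
  hand=[0.5,0.5,0.5,0.5,0.5],
)

```text
clock: 9.5
tool_pos: [0.5791, -0.1877, 0.1175]
ee_rot: [0.988, -0.153, 0.0, 0.002]
force: [-3.3, -8.7, 11.6]
width: 0.229
gripper_force: 59.6
```

Emit:
drive_tool(
  rot=[
    [0,0,0],
    [0,0,0],
    [0,0,0],
    [0,0,0],
    [0,0,0],
  ],
  translation=[
    [0.16,0.47,0],
    [0.16,0.47,0],
    [0.16,0.47,0],
    [0.16,0.47,0],
    [0.16,0.47,0],
  ],
  hand=[0.5,0.5,0.5,0.5,0.5],
)

```text
clock: 10.12
tool_pos: [0.5872, -0.1642, 0.1176]
ee_rot: [0.988, -0.154, 0.0, 0.002]
force: [-2.6, -9.1, 12.0]
width: 0.228
gripper_force: 59.5
```

Emit:
drive_tool(
  rot=[
    [0,0,0],
    [0,0,0],
    [0,0,0],
    [0,0,0],
    [0,0,0],
  ],
  translation=[
    [0.16,0.47,0],
    [0.16,0.47,0],
    [0.16,0.47,0],
    [0.13,0.38,0],
    [0.06,0.19,0],
  ],
  hand=[0.5,0.5,0.5,0.5,0.5],
)

```text
clock: 10.75
tool_pos: [0.594, -0.1442, 0.1175]
ee_rot: [0.988, -0.153, 0.0, 0.002]
force: [-2.8, -9.0, 12.1]
width: 0.232
gripper_force: 59.7
```

```bash
cat > m.py <<'E'
from h import *
import sys
t=manip.get_image("top")[:,:,::-1]; s=manip.get_image("scene")[:,:,::-1]
cv2.imwrite(f"pics/{sys.argv[1]}.png",np.vstack([cv2.resize(t[90:190,170:350],(540,300),interpolation=2),cv2.resize(s[150:300,160:310],(540,540),interpolation=2)[:300]]))
acc={}
for i in range(3):
  for c in("scene","top"):
    if i: manip.get_image(c)
    for k in("plank_end","pot_center","dish"):
      r=manip.landmark_of(c,k)
      if r and r[0]["confidence"]>.4: acc.setdefault(k,[]).append(r[0]["centre"])
    for r in manip.landmark_of(c,"marker"):
      if r["centre"][0]>.73: acc.setdefault("marker",[]).append(r["centre"])
m={k:np.median(v,0) for k,v in acc.items()}
for k in m: print(k,m[k].round(4),len(acc[k]))
y=np.radians(18.3);u=np.array([np.sin(y),np.cos(y)])
print("remaining",(np.array([.7822,.1539])-m["plank_end"][:2])@u)
st=manip.state();print(st["clock"],st["tool_pos"],st["ee_rot"],st["force"],st["moment"])
E
python3 m.py c3
```

```text
plank_end [0.6835 0.1328 0.1035] 6
pot_center [0.6674 0.0691 0.134 ] 6
dish [ 0.6497 -0.0204  0.1054] 6
marker [ 7.822e-01  1.554e-01 -3.000e-04] 6
remaining 0.05102393298222705
12.25 [ 0.59410419 -0.14403674  0.11755049] [ 9.88180102e-01 -1.53284962e-01  4.25865892e-04  1.90414783e-03] [-2.38162249 -8.30572936 12.82498614] [-0.83369863  0.61928051  0.03069122]
```

View pics/c3.png

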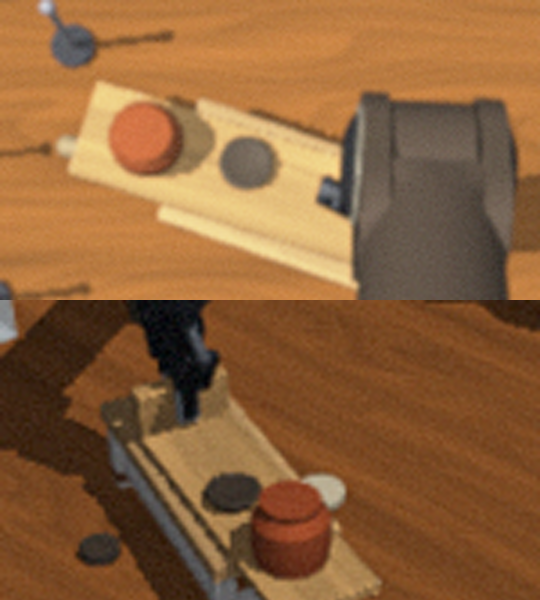

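Emit:
drive_tool(
  rot=[
    [0,0,0],
    [0,0,0],
    [0,0,0],
    [0,0,0],
    [0,0,0],
  ],
  translation=[
    [0.06,0.19,0],
    [0.13,0.38,0],
    [0.16,0.47,0],
    [0.16,0.47,0],
    [0.16,0.47,0],
  ],
  hand=[0.5,0.5,0.5,0.5,0.5],
)

```text
clock: 12.88
tool_pos: [0.6007, -0.1247, 0.1176]
ee_rot: [0.988, -0.153, 0.0, 0.002]
force: [-3.5, -9.0, 12.2]
width: 0.228
gripper_force: 59.7
```

Emit:
drive_tool(
  rot=[
    [0,0,0],
    [0,0,0],
    [0,0,0],
    [0,0,0],
    [0,0,0],
  ],
  translation=[
    [0.16,0.47,0],
    [0.16,0.47,0],
    [0.13,0.38,0],
    [0.06,0.19,0],
    [0,0,0],
  ],
  hand=[0.5,0.5,0.5,0.5,0.5],
)

```text
clock: 13.5
tool_pos: [0.606, -0.1091, 0.1176]
ee_rot: [0.988, -0.153, 0.0, 0.002]
force: [-2.5, -8.3, 12.2]
width: 0.224
gripper_force: 59.7
```

```bash
python3 m.py c4
```

```text
plank_end [0.6943 0.1679 0.1024] 6
pot_center [0.6787 0.1038 0.1334] 5
dish [0.6633 0.0158 0.1044] 6
marker [0.7826 0.1552 0.0009] 6
remaining 0.014260508918666193
15.0 [ 0.60599618 -0.10919622  0.11754444] [ 9.88188378e-01 -1.53231312e-01  4.04930614e-04  1.93158964e-03] [-2.02062251 -7.90234995 12.03386105] [-0.90173058  0.52045379  0.07102268]
```

View pics/c4.png

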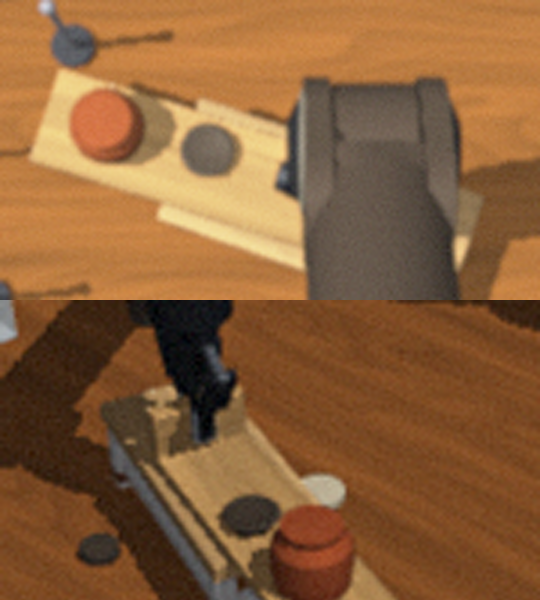

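```bash
cat > e.py <<'E'
from h import *
from scipy.ndimage import map_coordinates
def edge(img,a,b,z,half=5,n=40):
    a,b=np.array(a,float),np.array(b,float); d=(b-a)/np.linalg.norm(b-a); nrm=np.array([-d[1],d[0]])
    g=cv2.GaussianBlur(img,(3,3),0).astype(float); o=np.arange(-half,half+.01,.25); pts=[]
    for t in np.linspace(.06,.94,n):
        p=a+(b-a)*t; q=p+o[:,None]*nrm
        v=np.stack([map_coordinates(g[:,:,k],[q[:,1],q[:,0]],order=1) for k in range(3)],1)
        w=np.abs(np.gradient(v,axis=0)).sum(1); i=w.argmax(); s=slice(max(i-4,0),i+5)
        pts.append(p+nrm*(w[s]@o[s]/w[s].sum()))
    pts=np.array([ray("top",*p,z)[:2] for p in pts])
    for _ in range(3):
        c=pts.mean(0); u=np.linalg.svd(pts-c)[2][0]; r=(pts-c)@[-u[1],u[0]]; pts=pts[np.abs(r)<=max(2*np.median(np.abs(r)),.0008)]
    if u[1]<0:u=-u
    return c,np.degrees(np.arctan2(u[0],u[1])),np.std(r),len(pts)
f=lambda u,v:(130+u/3.4,80+v/3.4); g=lambda u,v:(170+u/3,90+v/3)
t0=cv2.imread("pics/top0.png"); t1=manip.get_image("top")[:,:,::-1]
for n,im,a,b,z,h in[("stand near",t0,f(315,282),f(637,394),.09,3),("stand far",t0,f(362,147),f(688,250),.09,3),
 ("stand outer near bit",t0,f(317,264),f(314,283),.09,3),
 ("plank near",t0,f(298,257),f(630,362),.102,3),("plank end0",t0,f(331,153),f(298,257),.102,4),
 ("plank end1",t1,g(66,69),g(31,158),.102,4),("plank near1",t1,g(31,158),g(155,200),.102,3)]:
    c,y,s,k=edge(im,a,b,z,h); print(n,c.round(4),y.round(2),s.round(4),k)
E
python3 e.py
```

```text
stand near [ 0.5524 -0.0714] 19.87 0.0003 39
stand far [ 0.666  -0.1098] 19.65 0.0004 40
stand outer near bit [0.607  0.0622] -82.18 0.0002 37
plank near [ 0.5698 -0.0653] 18.43 0.0004 32
plank end0 [0.6639 0.0645] -72.36 0.0004 29
plank end1 [0.6985 0.1668] -71.98 0.0003 35
plank near1 [0.6361 0.1216] 17.94 0.0004 38
```

Emit:
drive_tool(
  rot=[
    [0,0,0],
    [0,0,0],
    [0,0,0],
    [0,0,0],
    [0,0,0],
  ],
  translation=[
    [0.07,0.19,0],
    [0.14,0.39,0],
    [0.16,0.44,0],
    [0.13,0.36,0],
    [0.07,0.19,0],
  ],
  hand=[0.5,0.5,0.5,0.5,0.5],
)

```text
clock: 15.68
tool_pos: [0.6116, -0.0938, 0.1176]
ee_rot: [0.988, -0.153, 0.0, 0.002]
force: [-4.0, -10.3, 13.7]
width: 0.228
gripper_force: 59.7
```

Emit:
drive_tool(
  rot=[
    [0,0,0],
    [0,0,0],
    [0,0,0],
    [0,0,0],
    [0,0,0],
  ],
  translation=[
    [0,0,0],
    [0,0,0],
    [0,0,0],
    [0,0,0],
    [0,0,0],
  ],
  hand=[0.5,0.5,0.5,0.5,0.5],
)

```text
clock: 16.3
tool_pos: [0.6117, -0.0935, 0.1176]
ee_rot: [0.988, -0.153, 0.0, 0.002]
force: [-2.2, -7.9, 12.8]
width: 0.225
gripper_force: 59.7
```

```bash
sed -i 's/18\.3/19.75/' m.py; python3 m.py c5
cat >> e.py <<'E'
print("now"); u=np.array([.3379,.9412])
c,y,s,k=edge(t1,(186.5,109.5),(175,139),.102,6); print(c,y,s,k,"rem",(np.array([.7824,.1543])-c)@u)
E
python3 e.py | sed -n '/now/,$p'
```

```text
plank_end [0.7001 0.1836 0.1024] 6
pot_center [0.685  0.12   0.1334] 6
dish [0.6671 0.0314 0.105 ] 5
marker [ 0.7821  0.1552 -0.    ] 6
remaining -0.00014601046837807788
17.8 [ 0.61170523 -0.09352419  0.11755427] [ 9.88189271e-01 -1.53225373e-01  3.75181058e-04  1.95151003e-03] [-2.4264366  -7.51441466 12.51867638] [-0.88954141  0.63438987  0.0827647 ]
now
[0.70564979 0.18216795] -70.9444856606124 0.0003416310922932552 30 rem -0.0002954237773290444
```

View pics/c5.png

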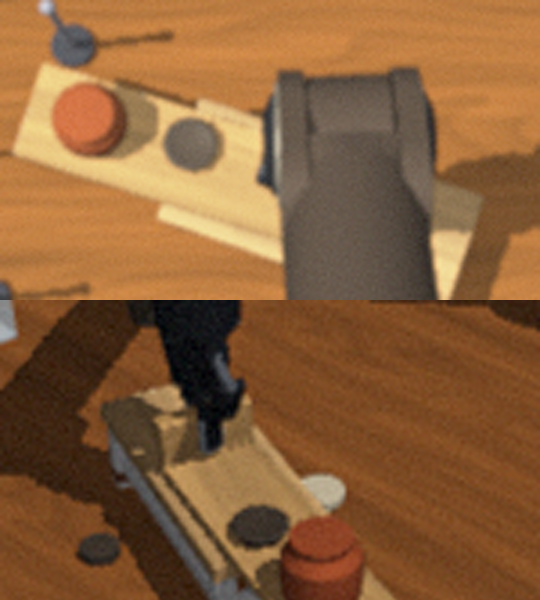

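The picture shows the outer end (top px ~184,111 to 175,141) in line with the pin foot at (194,105) in the stand's frame. The plank is level and held, and the pot and dish are still standing on it.

```bash
python3 -c "
from workcell import manip
print(manip.sign_off())"
```

```text
the job is handed in; nothing more can be done
None
```

I slid the plank out until its outer end was level with the marker pin, within about 1 mm by my measurements, and handed the job in at about 18 s with the gripper still holding it down level and the pot and dish standing on it.

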